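Find the full metal tin on the moulding bench

ROBOT

A 6-joint arm with a two-finger parallel gripper is mounted at the origin on the work surface. World frame = base frame: x ahead of the robot, y to its left, z up, the work surface at z = 0. Lengths are in mm, angles in degrees, forces in N, time in s.
With the tool pointing down it reaches from about 300 to 850 mm from the base axis. Payload 4.2 kg.
Tool frame: the origin (TCP) lies on the centre line of the jaws, within the pads' length; the fingertips stand 14 mm ahead of it and the grasp point (between the pads) lies 5 mm behind it; z points along the fingers, y is the line along which they close (so a half turn about z gives the same grasp; the last joint's range is limited). The gripper opens to 91 mm and grips with 3 to 60 N. Pads are 32 mm wide; open, the fingers measure 118 mm over their backs; the gripper's body (76 mm by 178 mm) begins 60 mm behind the grasp point.
Start: joints at [65.947, 18.312, 89.639, -0, 72.044, -1.146], TCP at [223.813, 529.669, 227.976] pointing down, gripper open.
Joint ranges: [-177.97, 177.97], [-48.28, 115.42], [12.27, 149.76], [-77.06, 257.06], [2.81, 150.46], [-146.56, 146.56]. Speed limits (degrees/s): [147.25, 147.25, 180, 180, 180, 180].

INTERFACE

Orientations are given as [roll, pitch, yaw] about the fixed x, y, z axes, in that order (R = Rz(yaw) Ry(pitch) Rx(roll)).
In Python, from workcell import env gives the robot as it stands.
- The arm moves only by the tool arm_command, never from a script. Its argument "motion" is a list of rows, each an object with "offset": the shift along the tool's x, y, z in m, a list of three; "spin": the turn about the tool's z in rad. In form: [{"offset": [tx, ty, tz], "spin": spin}, ...]. A call has 1 to 5 rows; each row shifts and turns the commanded pose from where the row before left it, along the tool's axes as they then stand; what a row does not reach is not made up. A row lasts 1/8 s, in which the tool goes at most 62.5 mm and 10.7 degrees, less where a joint would pass 70% of its speed; a pose out of reach is approached as far as the arm can. A call with a gripper value outside its range is refused whole. "jaw" is the finger opening in m, from 0 to 0.0912, set as the call begins (left out, the last holds). The fingers move at their own pace and stop on an object; "newtons" is the grip in N (left out, the last holds). Time passes only in rows, so rows that do not move let the fingers close. It gives the time, the measured TCP pose, the force, the opening and the grip force at its end, in the units of the state.
- env.state(): the state, without advancing time (a new reading comes with each control period).
- env.grab_frame(name): name is "scene" or "top" or "wrist"; returns (picture, depth): 420x560x3 uint8, blue, green, red; 420x560 float32, mm along the optical axis (not along the pixel's ray), 0 where there is no reading.
- env.camera_model(name): a dict with "fx", "fy", "cx", "cy" (pixels), "k1" (the pictures are not rectified: a ray, as slopes to the right and down, at radius r is drawn at 1 + k1 r^2 times it, then the intrinsics apply), "eye" and "rotation" of the camera in the world; the wrist camera has in their place "hand_eye" (4x4, takes a point from camera to tool coordinates, whose origin is the TCP and whose axes are the flange's). Camera axes: x right, y down, z forward; pixel columns grow to the right and rows downward; lengths in mm; the calibration is good to about 2 mm. A picture is of the moment at which its call begins: read the wrist's pose just before it. camera_model takes no time and is no camera call.
- env.job_done(): hands the job in; it is judged then, once.
Trained networks look in the newest picture that a camera, given by its name, has taken for a name from the list of things; names that differ only in an ending like _2 or _b are one class to them, and where a whole thing is asked for, a point or a joint stands for the part that bears it (a point fixed in the world has none). Each returns a list of dicts, best first, with "score" (0 to 1); they miss things now and then, are a little off and sometimes report something else, mostly with a low value. They report only what shows in the picture. A call takes as long as a camera call. They do not tell look-alikes from the thing itself.
- env.boxes_of(camera, target): "bbox" ([left, top, right, bottom] in pixels, round what is visible of it).
- env.pinpoint(camera, target): "location" ([column, row] in pixels: a listed point, or the origin of a listed thing).
The state is a dict: "time_s": time; "qpos": joint angles; "qvel": joint speeds; "effort": joint torques, N m; "ee_pos": TCP position; "ee_rot": TCP orientation; "force": force on the tool from outside, world axes, zero at the start; "torque": the same for the moment, N m; "gripper_width": finger opening in mm; "gripper_force": force on a finger pad.
Only numpy, scipy, OpenCV 4.12 (cv2) and the standard library are available. Lean on these libraries where they do the work, as an engineer would, in place of code of your own. Each camera call takes 0.05 s, during which the arm holds its last target. There are 200 camera calls.

TASK

The mould is ready for casting, and one of the four closed tins on the bench still holds the metal for it; the other three are empty and much lighter. Find out by their weight which is the full one and set it down upright, without dropping it, in the empty bay of the wooden tray. Leave the empty tins upright where they stood (within 3 cm), keep every tin upright, do not touch the sand mould and do not push the other things about.

Things in the scene. Friction and masses are not known exactly. Their poses are not given: they have to be found in the camera images.
- tin_a_center (a point): one of four closed, outwardly identical tinplate tins with slip lids: a box 80 (own x) x 56 (own y) x 62 (z, high) mm, stiff, standing upright on the bench. The point is its centre, 31 mm above its underside. An empty tin weighs 110 to 200 g; the tin with the metal in it 490 to 690 g. Which tin holds the metal changes from start to start
- tin_b_center (a point): one of four closed, outwardly identical tinplate tins with slip lids: a box 80 (own x) x 56 (own y) x 62 (z, high) mm, stiff, standing upright on the bench. The point is its centre, 31 mm above its underside. An empty tin weighs 110 to 200 g; the tin with the metal in it 490 to 690 g. Which tin holds the metal changes from start to start
- tin_c_center (a point): one of four closed, outwardly identical tinplate tins with slip lids: a box 80 (own x) x 56 (own y) x 62 (z, high) mm, stiff, standing upright on the bench. The point is its centre, 31 mm above its underside. An empty tin weighs 110 to 200 g; the tin with the metal in it 490 to 690 g. Which tin holds the metal changes from start to start
- tin_d_center (a point): one of four closed, outwardly identical tinplate tins with slip lids: a box 80 (own x) x 56 (own y) x 62 (z, high) mm, stiff, standing upright on the bench. The point is its centre, 31 mm above its underside. An empty tin weighs 110 to 200 g; the tin with the metal in it 490 to 690 g. Which tin holds the metal changes from start to start
- tray: fixed low wooden carrying tray, 240 (own x) x 224 (own y) mm, floor 6 mm thick, walls 8 mm thick whose tops are 26 mm above the bench, parted by a wall along own x at y = 0 into two bays of 224 x 100 mm. The +y bay holds two modelling tools, the -y bay is empty. Origin: centre of its underside
- tray_bay (a point): centre of the floor of the tray's empty bay (6 mm above the bench); axes as the tray's, the bay is 224 mm along x and 100 mm along y
- mould: finished sand mould: dark steel frame 240 x 224 mm, 45 mm high, packed with rust-red sand, fixed; origin at the centre of its underside. Not to be touched
- stick0: wooden modelling stick 170 x 18 x 12 mm lying along own x in the tray's +y bay; bystander, origin under its centre
- stick1: modelling tool with a steel tip, 150 x 16 x 12 mm, lying along own x in the tray's +y bay; bystander, origin under its centre
- cutter: modelling tool with a steel tip, 130 x 14 x 12 mm, lying flat on the bench along own x, between the tins; bystander, origin under its centre
- paddle: wooden modelling paddle 140 x 14 x 10 mm, lying flat on the bench along own x, between the tins; bystander, origin under its centre
- block: wooden block 55 x 140 x 45 mm beyond the tins; bystander, origin under its centre
- cup: yellow open cup, 80 mm across the rim, 95 mm high, beyond the tins; bystander, origin under its centre
Things that resemble listed ones, but are neither listed nor needed, are in the scene too. Leave any green look-alike of the part that bears tin_c_center alone.

How it is judged:
By the outcome, as a careful person would: the job done as asked, in the order asked, and still so for the second after the job is handed in, with the robot touching nothing.
It also fails if it takes over 72 s, if anything falls off the work surface, if the arm or the gripper's body presses on something with over 40 N, if the wrist force passes 120 N, or if a joint passes its speed limit or range.

## Working session

There is one attempt and no reset: what is moved stays moved. The work goes in short steps, Python scripts to look and compute and a tool call to move; the robot and the scene stay as the last step left them, time stands still between calls to the robot, and variables do not carry over. Pictures are saved under pics/ and viewed, at most 10 in all, crops included, and the job is handed in when it is done.

Besides the shell and the picture viewer there is one more tool, called after "Emit:" by a JSON object that holds its "name" and its "arguments". arm_command: Moves the arm, as the interface text tells. Its arguments: {"type":"object","properties":{"motion":{"type":"array"},"jaw":{"type":"number"},"newtons":{"type":"number"}},"required":["motion"]}

```bash
mkdir -p pics; cat > h.py <<'E'
import numpy as np, cv2
from workcell import env
def ray(m,px):
    u=((px[0]-m['cx'])/m['fx'],(px[1]-m['cy'])/m['fy']); p=np.array(u)
    for _ in range(20): p=np.array(u)/(1+m['k1']*(p@p))
    return np.array([p[0],p[1],1.])
def topt(m,px,z):
    d=np.array(m['rotation'])@ray(m,px); e=np.array(m['eye']); return e+d*(z-e[2])/d[2]
E
python3 - <<'E'
from h import *
s=env.state();print({k:np.round(v,2) for k,v in s.items()})
for c in('top','scene'):
    im,d=env.grab_frame(c);cv2.imwrite(f'pics/{c}0.png',im);np.save(f'{c}d.npy',d);m=env.camera_model(c);print(c,m['eye'])
    for t,z in(('tin_a_center',31),('tray_bay',6),('mould',0),('cutter',0),('paddle',0),('block',0),('cup',0)):
        for r in env.pinpoint(c,t): print(t,np.round(r['location']),round(r['score'],2),np.round(topt(m,r['location'],z)))
E
```

```text
{'time_s': np.float64(0.0), 'qpos': array([65.95, 18.35, 89.71, -0.  , 72.04, -1.15]), 'qvel': array([ 0.  ,  0.06, -0.02,  0.03,  0.1 , -0.03]), 'effort': array([ -0.  , -41.25, -23.2 ,   0.07,   0.05,  -0.  ]), 'ee_pos': array([223.62, 529.2 , 227.1 ]), 'ee_rot': array([-179.9 ,   -0.  ,  157.09]), 'force': array([ 0.05, -0.65, -0.85]), 'torque': array([-0.01,  0.01, -0.01]), 'gripper_force': np.float64(0.0), 'gripper_width': np.float64(91.1)}
top [ 366.77107067   29.64444821 1187.16802393]Traceback (most recent call last):
  File "<stdin>", line 6, in <module>
  File "h.py", line 8, in topt
    d=np.array(m['rotation'])@ray(m,px); e=np.array(m['eye']); return e+d*(z-e[2])/d[2]
                                                                                   ~^^^
IndexError: invalid index to scalar variable.
```

View pics/top0.png

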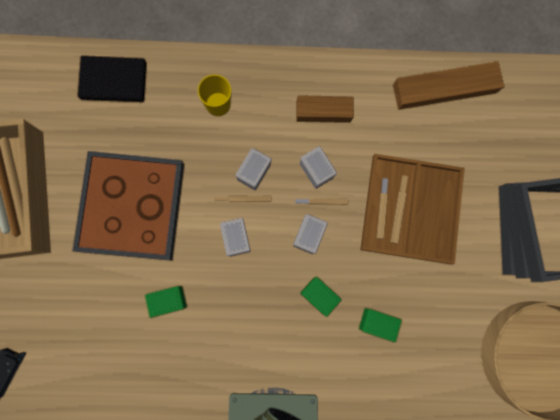

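The top view shows four grey tins at about (254,168), (318,167), (235,237) and (310,234). The tray is at (413,208) with its empty right-hand bay near (437,210). The mould is at (130,205), and the green look-alikes are in the lower part. The rotation isn't a matrix, so I'm checking its format.

```bash
python3 - <<'E'
from h import *
m=env.camera_model('top');print(m['rotation'],m['k1'],m['fx'])
m=env.camera_model('wrist');print(m)
E
sed -i "s/d=np.array(m\['rotation'\])@/d=RR(m)@/" h.py
cat >> h.py <<'E'
from scipy.spatial.transform import Rotation
def RR(m):
    r=np.array(m['rotation'],float)
    if r.shape==(3,3): return r
    return (Rotation.from_euler('xyz',r,degrees=True) if r.size==3 else Rotation.from_quat(r)).as_matrix()
E
python3 - <<'E'
from h import *
im,d=env.grab_frame('top');m=env.camera_model('top');np.save('topd.npy',d)
print(RR(m).round(3))
for t,z in(('tin_a_center',31),('tray_bay',6),('tray',0),('mould',0),('cutter',0),('paddle',0),('block',0),('cup',0)):
    for r in env.pinpoint('top',t): print(t,np.round(r['location']),round(r['score'],2),np.round(topt(m,r['location'],z)))
# tin outlines via depth: tops at z=62, not green
H,W=d.shape
R=RR(m);e=np.array(m['eye'])
rays=np.array([[ray(m,(u,v)) for u in range(200,480)] for v in range(130,280)])
P=e+(rays*d[130:280,200:480,None])@R.T
z=P[...,2]
c=im[130:280,200:480].astype(int)
mask=((z>52)&(z<72)&(c[...,1]-c[...,2]<40)).astype(np.uint8)
n,l,st,ce=cv2.connectedComponentsWithStats(mask)
for i in range(1,n):
    if st[i,4]<150: continue
    xy=P[l==i]; print('tin',ce[i]+[200,130],st[i,4],xy.mean(0).round(1),cv2.minAreaRect(xy[:,:2].astype(np.float32)))
# tray rims z~26
mask=((z>18)&(z<34)).astype(np.uint8)
n,l,st,ce=cv2.connectedComponentsWithStats(mask)
for i in range(1,n):
    if st[i,4]<300: continue
    xy=P[l==i]; print('rim',ce[i]+[200,130],st[i,4],cv2.minAreaRect(xy[:,:2].astype(np.float32)))
E
```

```text
[-171.89875854   -1.81127723  -88.65733044] 0.03291286260084284 486.3196958831788
{'fx': 309.62862040155983, 'fy': 309.62862040155983, 'cx': 279.03280440602003, 'cy': 211.9964589349184, 'k1': 0.003890410498679629, 'hand_eye': array([[-1.15726659e-03, -9.68360202e-01, -2.49553962e-01,
         7.02998235e+01],
       [ 9.99999251e-01, -1.22014258e-03,  9.72607148e-05,
         1.37975502e-01],
       [-3.98674821e-04, -2.49553663e-01,  9.68360889e-01,
        -1.56654768e+02],
       [ 0.00000000e+00,  0.00000000e+00,  0.00000000e+00,
         1.00000000e+00]])}
[[ 0.023 -0.99   0.142]
 [-0.999 -0.028 -0.028]
 [ 0.032 -0.141 -0.99 ]]
tin_a_center [236. 239.] 0.95 [457.  99.  31.]
tray_bay [432. 210.] 0.65 [ 544. -381.    6.]
tray [410. 208.] 0.83 [ 547. -329.    0.]
mould [132. 206.] 0.83 [533. 357.   0.]
mould [220. 102.] 0.22 [805. 152.   0.]
cutter [322. 201.] 0.55 [ 559. -109.    0.]
paddle [242. 195.] 0.71 [568.  90.   0.]
block [322. 113.] 0.93 [ 784. -106.    0.]
block [132. 209.] 0.39 [527. 356.   0.]
cup [220. 100.] 0.85 [810. 154.   0.]
tin [318.34278351 165.23324742] 776 [634.8 -92.2  61.3] ((635.706787109375, -92.3216323852539), (80.43433380126953, 56.57429122924805), 32.8560676574707)
tin [253.25220681 166.92812106] 793 [626.   62.   61.1] ((627.1072998046875, 62.40248107910156), (56.5746955871582, 80.2133560180664), 61.40642547607422)
tin [310.47536946 233.12684729] 812 [472.6 -75.8  61.4] ((472.93017578125, -76.07810974121094), (55.89566421508789, 79.87418365478516), 69.05182647705078)
tin [234.69638554 236.37590361] 830 [460.4  99.8  61.3] ((460.9391174316406, 99.96797943115234), (80.15620422363281, 55.79082489013672), 14.32951831817627)
rim [414.74655647 207.93663912] 1815 ((545.2536010742188, -330.3162841796875), (227.8602294921875, 240.779052734375), 82.55963897705078)
```

Everything was found: the tins measure 80x56 with tops at 61 mm, and the tray rim at about 240x226 matches too. I'll start with the tin at (461,100), whose long axis is at 14°.

Emit:
{"name": "arm_command", "arguments": {"motion": [{"offset":[-0.0482,-0.038,0],"spin":0},{"offset":[-0.0482,-0.038,0],"spin":0},{"offset":[-0.0482,-0.038,0],"spin":0},{"offset":[-0.0482,-0.038,0],"spin":0},{"offset":[-0.0482,-0.038,0],"spin":0}], "jaw": 0.091, "newtons": 35}}

```text
time_s: 1.18
ee_pos: [372.6, 259.2, 228.3]
ee_rot: [179.9, 0.0, 157.1]
force: [0.5, 0.3, -0.1]
gripper_width: 91.1
gripper_force: 0.0
```

Emit:
{"name": "arm_command", "arguments": {"motion": [{"offset":[-0.0482,-0.038,0],"spin":0},{"offset":[-0.0482,-0.038,0],"spin":0},{"offset":[-0.0482,-0.038,0],"spin":0},{"offset":[0,0,0],"spin":-0.1624},{"offset":[0,0,0],"spin":-0.1624}]}}

```text
time_s: 1.8
ee_pos: [461.1, 98.4, 227.9]
ee_rot: [180.0, -0.0, 175.9]
force: [-0.7, -0.2, -0.1]
gripper_width: 91.4
gripper_force: 0.0
```

Emit:
{"name": "arm_command", "arguments": {"motion": [{"offset":[0,0,0],"spin":-0.1624},{"offset":[0,0,0],"spin":-0.1624},{"offset":[0,0,0.054],"spin":0},{"offset":[0,0,0.054],"spin":0},{"offset":[0,0,0],"spin":0}]}}

```text
time_s: 2.42
ee_pos: [457.8, 99.0, 117.2]
ee_rot: [180.0, -0.5, -165.7]
force: [0.1, 0.2, -0.0]
gripper_width: 90.9
gripper_force: 0.0
```

Emit:
{"name": "arm_command", "arguments": {"motion": [{"offset":[0,0,0.039],"spin":0},{"offset":[0,0,0.039],"spin":0},{"offset":[0,0,0],"spin":0},{"offset":[0,0,0],"spin":0}]}}

```text
time_s: 2.92
ee_pos: [462.7, 100.0, 44.2]
ee_rot: [-180.0, 0.2, -165.7]
force: [-0.6, 0.1, 0.8]
gripper_width: 90.9
gripper_force: 0.0
```

Emit:
{"name": "arm_command", "arguments": {"motion": [{"offset":[0,0,0],"spin":0},{"offset":[0,0,0],"spin":0},{"offset":[0,0,0],"spin":0},{"offset":[0,0,0],"spin":0},{"offset":[0,0,0],"spin":0}], "jaw": 0.04}}

```text
time_s: 3.55
ee_pos: [460.8, 99.6, 42.2]
ee_rot: [180.0, 0.0, -165.7]
force: [-1.3, 0.5, 3.6]
gripper_width: 55.9
gripper_force: 35.0
```

Gripped at 55.9 mm. Next I lift it 20 mm and weigh it.

Emit:
{"name": "arm_command", "arguments": {"motion": [{"offset":[0,0,-0.01],"spin":0},{"offset":[0,0,-0.01],"spin":0},{"offset":[0,0,0],"spin":0},{"offset":[0,0,0],"spin":0},{"offset":[0,0,0],"spin":0}]}}

```text
time_s: 4.18
ee_pos: [460.4, 99.5, 61.7]
ee_rot: [180.0, -0.0, -165.7]
force: [-0.3, 0.4, -1.8]
gripper_width: 55.7
gripper_force: 35.0
```

Emit:
{"name": "arm_command", "arguments": {"motion": [{"offset":[0,0,0],"spin":0},{"offset":[0,0,0],"spin":0},{"offset":[0,0,0],"spin":0},{"offset":[0,0,0],"spin":0}]}}

```text
time_s: 4.68
ee_pos: [460.7, 99.6, 61.9]
ee_rot: [180.0, -0.0, -165.7]
force: [0.0, 0.1, -1.7]
gripper_width: 55.9
gripper_force: 35.0
```

```bash
python3 - <<'E'
from h import *
print(env.state()['force'])
im,d=env.grab_frame('wrist');cv2.imwrite('pics/w1.png',im)
for i in range(4): print(env.state()['force'],env.state()['ee_pos']); env.grab_frame('wrist')
E
```

```text
[ 0.0347908   0.06930123 -1.74775418]
[-0.34930761 -0.60848997 -0.48167152] [460.67976067  99.577207    61.9205015 ]
[-0.49956988  0.18064131 -1.38555767] [460.67610566  99.55721654  61.94037429]
[-0.01350287 -0.22155734 -0.81420153] [460.70228541  99.58320829  61.95638521]
[ 0.17252335  0.18656498 -1.00464622] [460.69832884  99.56765447  61.97577432]
```

That reads about 1.2 N, so it's empty. I set it back and go to the tin at (473,-76).

Emit:
{"name": "arm_command", "arguments": {"motion": [{"offset":[0,0,0.01],"spin":0},{"offset":[0,0,0.01],"spin":0},{"offset":[0,0,0],"spin":0},{"offset":[0,0,0],"spin":0}]}}

```text
time_s: 5.42
ee_pos: [460.3, 99.5, 41.3]
ee_rot: [180.0, -0.1, -165.7]
force: [0.1, -0.5, -0.7]
gripper_width: 56.1
gripper_force: 35.0
```

Emit:
{"name": "arm_command", "arguments": {"motion": [{"offset":[0,0,0],"spin":0},{"offset":[0,0,0],"spin":0},{"offset":[0,0,0],"spin":0},{"offset":[0,0,0],"spin":0}], "jaw": 0.091}}

```text
time_s: 5.92
ee_pos: [460.7, 99.6, 42.0]
ee_rot: [180.0, 0.0, -165.7]
force: [0.1, -0.8, 0.2]
gripper_width: 90.0
gripper_force: 0.0
```

Emit:
{"name": "arm_command", "arguments": {"motion": [{"offset":[0,0,-0.039],"spin":0},{"offset":[0,0,-0.039],"spin":0},{"offset":[0,0,0],"spin":0},{"offset":[0.0106,-0.0578,0],"spin":0},{"offset":[0.0106,-0.0578,0],"spin":0}]}}

```text
time_s: 6.55
ee_pos: [468.2, -18.4, 119.0]
ee_rot: [180.0, -0.1, -165.5]
force: [1.2, -0.4, 0.5]
gripper_width: 91.5
gripper_force: 0.0
```

Emit:
{"name": "arm_command", "arguments": {"motion": [{"offset":[0.0106,-0.0578,0],"spin":0},{"offset":[0,0,0],"spin":0.1538},{"offset":[0,0,0],"spin":0.1538},{"offset":[0,0,0],"spin":0.1538},{"offset":[0,0,0],"spin":0.1538}]}}

```text
time_s: 7.18
ee_pos: [471.9, -76.3, 118.6]
ee_rot: [-180.0, -0.1, 158.8]
force: [-0.6, 0.1, 0.8]
gripper_width: 90.8
gripper_force: 0.0
```

Emit:
{"name": "arm_command", "arguments": {"motion": [{"offset":[0,0,0],"spin":0},{"offset":[0,0,0],"spin":0}]}}

```text
time_s: 7.42
ee_pos: [472.4, -76.2, 119.3]
ee_rot: [-180.0, -0.1, 159.2]
force: [0.8, -1.6, 0.3]
gripper_width: 91.0
gripper_force: 0.0
```

Placement is accurate. Descend, grip and weigh.

Emit:
{"name": "arm_command", "arguments": {"motion": [{"offset":[0,0,0.039],"spin":0},{"offset":[0,0,0.039],"spin":0},{"offset":[0,0,0],"spin":0},{"offset":[0,0,0],"spin":0}]}}

```text
time_s: 7.92
ee_pos: [473.6, -76.4, 42.8]
ee_rot: [180.0, 0.1, 159.1]
force: [-0.8, -0.3, -0.4]
gripper_width: 90.9
gripper_force: 0.0
```

Emit:
{"name": "arm_command", "arguments": {"motion": [{"offset":[0,0,0],"spin":0},{"offset":[0,0,0],"spin":0},{"offset":[0,0,0],"spin":0},{"offset":[0,0,0],"spin":0},{"offset":[0,0,0],"spin":0}], "jaw": 0.04}}

```text
time_s: 8.55
ee_pos: [472.9, -76.3, 42.3]
ee_rot: [180.0, 0.0, 159.1]
force: [-0.9, -0.3, 3.2]
gripper_width: 55.8
gripper_force: 35.0
```

Emit:
{"name": "arm_command", "arguments": {"motion": [{"offset":[0,0,-0.01],"spin":0},{"offset":[0,0,-0.01],"spin":0},{"offset":[0,0,0],"spin":0},{"offset":[0,0,0],"spin":0},{"offset":[0,0,0],"spin":0}]}}

```text
time_s: 9.18
ee_pos: [472.5, -76.3, 61.7]
ee_rot: [-180.0, -0.0, 159.1]
force: [-0.0, -0.3, -1.2]
gripper_width: 55.4
gripper_force: 35.0
```

Emit:
{"name": "arm_command", "arguments": {"motion": [{"offset":[0,0,0],"spin":0},{"offset":[0,0,0],"spin":0}]}}

```text
time_s: 9.43
ee_pos: [472.6, -76.3, 61.8]
ee_rot: [180.0, -0.0, 159.1]
force: [-0.7, -0.7, -1.3]
gripper_width: 56.1
gripper_force: 35.0
```

Emit:
{"name": "arm_command", "arguments": {"motion": [{"offset":[0,0,0],"spin":0}]}}

```text
time_s: 9.55
ee_pos: [472.7, -76.3, 61.9]
ee_rot: [180.0, -0.0, 159.1]
force: [0.0, 1.0, -1.6]
gripper_width: 56.0
gripper_force: 35.0
```

Also empty (about 1.4 N). Next is the tin at (627,62).

Emit:
{"name": "arm_command", "arguments": {"motion": [{"offset":[0,0,0.01],"spin":0},{"offset":[0,0,0.01],"spin":0},{"offset":[0,0,0],"spin":0},{"offset":[0,0,0],"spin":0}]}}

```text
time_s: 10.05
ee_pos: [472.4, -76.2, 41.3]
ee_rot: [-180.0, -0.1, 159.1]
force: [-1.2, -0.6, -1.4]
gripper_width: 56.0
gripper_force: 35.0
```

Emit:
{"name": "arm_command", "arguments": {"motion": [{"offset":[0,0,0],"spin":0},{"offset":[0,0,0],"spin":0},{"offset":[0,0,0],"spin":0},{"offset":[0,0,0],"spin":0}], "jaw": 0.091}}

```text
time_s: 10.55
ee_pos: [472.8, -76.3, 42.0]
ee_rot: [180.0, 0.0, 159.1]
force: [-0.2, 0.1, 0.3]
gripper_width: 90.6
gripper_force: 0.0
```

Emit:
{"name": "arm_command", "arguments": {"motion": [{"offset":[0,0,-0.039],"spin":0},{"offset":[0,0,-0.039],"spin":0},{"offset":[0,0,0],"spin":0},{"offset":[-0.0236,0.0461,0],"spin":0},{"offset":[-0.0236,0.0461,0],"spin":0}]}}

```text
time_s: 11.18
ee_pos: [549.9, -6.6, 119.1]
ee_rot: [-180.0, -0.1, 159.0]
force: [0.3, -0.4, 0.6]
gripper_width: 90.8
gripper_force: 0.0
```

Emit:
{"name": "arm_command", "arguments": {"motion": [{"offset":[-0.0236,0.0461,0],"spin":0},{"offset":[-0.0236,0.0461,0],"spin":0},{"offset":[0,0,0],"spin":0.1335},{"offset":[0,0,0],"spin":0},{"offset":[0,0,0],"spin":0}]}}

```text
time_s: 11.8
ee_pos: [626.0, 61.8, 119.1]
ee_rot: [-179.9, -0.1, 151.5]
force: [-0.3, 0.0, 0.0]
gripper_width: 90.8
gripper_force: 0.0
```

Emit:
{"name": "arm_command", "arguments": {"motion": [{"offset":[0,0,0.039],"spin":0},{"offset":[0,0,0.039],"spin":0},{"offset":[0,0,0],"spin":0},{"offset":[0,0,0],"spin":0}]}}

```text
time_s: 12.3
ee_pos: [627.6, 61.9, 43.3]
ee_rot: [179.9, 0.1, 151.4]
force: [0.0, -1.2, -0.1]
gripper_width: 90.8
gripper_force: 0.0
```

Emit:
{"name": "arm_command", "arguments": {"motion": [{"offset":[0,0,0],"spin":0},{"offset":[0,0,0],"spin":0},{"offset":[0,0,0],"spin":0},{"offset":[0,0,0],"spin":0},{"offset":[0,0,0],"spin":0}], "jaw": 0.04}}

```text
time_s: 12.92
ee_pos: [626.9, 62.2, 42.3]
ee_rot: [180.0, 0.0, 151.4]
force: [-0.1, -0.2, 2.7]
gripper_width: 55.9
gripper_force: 35.0
```

Emit:
{"name": "arm_command", "arguments": {"motion": [{"offset":[0,0,-0.01],"spin":0},{"offset":[0,0,-0.01],"spin":0},{"offset":[0,0,0],"spin":0},{"offset":[0,0,0],"spin":0},{"offset":[0,0,0],"spin":0}]}}

```text
time_s: 13.55
ee_pos: [626.5, 62.2, 61.6]
ee_rot: [-180.0, -0.0, 151.4]
force: [0.4, -0.8, -1.4]
gripper_width: 55.9
gripper_force: 35.0
```

Emit:
{"name": "arm_command", "arguments": {"motion": [{"offset":[0,0,0],"spin":0},{"offset":[0,0,0],"spin":0}]}}

```text
time_s: 13.8
ee_pos: [626.7, 62.1, 61.8]
ee_rot: [-180.0, -0.0, 151.4]
force: [0.8, 1.1, -1.1]
gripper_width: 55.8
gripper_force: 35.0
```

Emit:
{"name": "arm_command", "arguments": {"motion": [{"offset":[0,0,0],"spin":0}]}}

```text
time_s: 13.92
ee_pos: [626.8, 62.2, 61.9]
ee_rot: [180.0, -0.0, 151.4]
force: [0.6, -0.6, -1.5]
gripper_width: 55.3
gripper_force: 35.0
```

Empty as well, so the full tin should be the one at (635,-92). I weigh that one too.

Emit:
{"name": "arm_command", "arguments": {"motion": [{"offset":[0,0,0.01],"spin":0},{"offset":[0,0,0.01],"spin":0},{"offset":[0,0,0],"spin":0},{"offset":[0,0,0],"spin":0}]}}

```text
time_s: 14.42
ee_pos: [626.8, 62.2, 41.6]
ee_rot: [-180.0, -0.0, 151.4]
force: [0.2, 0.5, 0.5]
gripper_width: 56.0
gripper_force: 35.0
```

Emit:
{"name": "arm_command", "arguments": {"motion": [{"offset":[0,0,0],"spin":0},{"offset":[0,0,0],"spin":0},{"offset":[0,0,0],"spin":0},{"offset":[0,0,0],"spin":0}], "jaw": 0.091}}

```text
time_s: 14.92
ee_pos: [626.8, 62.2, 41.9]
ee_rot: [180.0, 0.0, 151.4]
force: [-0.4, -0.5, -1.1]
gripper_width: 90.2
gripper_force: 0.0
```

Emit:
{"name": "arm_command", "arguments": {"motion": [{"offset":[0,0,-0.039],"spin":0},{"offset":[0,0,-0.039],"spin":0},{"offset":[0,0,0],"spin":0},{"offset":[-0.0271,-0.0439,0],"spin":0},{"offset":[-0.0271,-0.0439,0],"spin":0}]}}

```text
time_s: 15.55
ee_pos: [631.8, -41.4, 119.0]
ee_rot: [-180.0, -0.1, 151.5]
force: [-0.4, 0.0, 0.2]
gripper_width: 91.2
gripper_force: 0.0
```

Emit:
{"name": "arm_command", "arguments": {"motion": [{"offset":[-0.0271,-0.0439,0],"spin":0},{"offset":[0,0,0],"spin":-0.1789},{"offset":[0,0,0],"spin":-0.1789},{"offset":[0,0,0],"spin":-0.1789},{"offset":[0,0,0],"spin":-0.1789}]}}

```text
time_s: 16.18
ee_pos: [634.4, -92.4, 118.6]
ee_rot: [179.9, -0.1, -167.3]
force: [0.1, -0.3, 0.3]
gripper_width: 91.1
gripper_force: 0.0
```

Emit:
{"name": "arm_command", "arguments": {"motion": [{"offset":[0,0,0],"spin":-0.1789},{"offset":[0,0,0],"spin":-0.1789},{"offset":[0,0,0],"spin":0},{"offset":[0,0,0],"spin":0}]}}

```text
time_s: 16.68
ee_pos: [634.8, -92.3, 119.3]
ee_rot: [180.0, -0.0, -147.2]
force: [-0.1, -0.3, -0.4]
gripper_width: 91.1
gripper_force: 0.0
```

Emit:
{"name": "arm_command", "arguments": {"motion": [{"offset":[0,0,0.039],"spin":0},{"offset":[0,0,0.039],"spin":0},{"offset":[0,0,0],"spin":0},{"offset":[0,0,0],"spin":0}]}}

```text
time_s: 17.18
ee_pos: [636.2, -92.5, 43.1]
ee_rot: [-179.9, 0.1, -147.1]
force: [-0.1, -0.1, 0.9]
gripper_width: 91.1
gripper_force: 0.0
```

Emit:
{"name": "arm_command", "arguments": {"motion": [{"offset":[0,0,0],"spin":0},{"offset":[0,0,0],"spin":0},{"offset":[0,0,0],"spin":0},{"offset":[0,0,0],"spin":0},{"offset":[0,0,0],"spin":0}], "jaw": 0.04}}

```text
time_s: 17.8
ee_pos: [635.7, -92.9, 42.4]
ee_rot: [-179.9, 0.0, -147.1]
force: [0.1, -2.1, 2.0]
gripper_width: 55.5
gripper_force: 35.0
```

Emit:
{"name": "arm_command", "arguments": {"motion": [{"offset":[0,0,-0.01],"spin":0},{"offset":[0,0,-0.01],"spin":0},{"offset":[0,0,0],"spin":0},{"offset":[0,0,0],"spin":0},{"offset":[0,0,0],"spin":0}]}}

```text
time_s: 18.42
ee_pos: [634.8, -92.2, 61.5]
ee_rot: [180.0, -0.0, -147.1]
force: [-1.1, 0.4, -5.0]
gripper_width: 55.9
gripper_force: 35.0
```

Emit:
{"name": "arm_command", "arguments": {"motion": [{"offset":[0,0,0],"spin":0},{"offset":[0,0,0],"spin":0}]}}

```text
time_s: 18.68
ee_pos: [635.1, -92.3, 61.8]
ee_rot: [180.0, -0.0, -147.1]
force: [0.6, -0.1, -4.8]
gripper_width: 55.6
gripper_force: 35.0
```

It pulls 5 N, so this is the full one. I lift it, align it to the tray's long axis and carry it over the bay.

Emit:
{"name": "arm_command", "arguments": {"motion": [{"offset":[0,0,-0.03],"spin":0},{"offset":[0,0,-0.03],"spin":0},{"offset":[0,0,0],"spin":0.1407},{"offset":[0,0,0],"spin":0.1407},{"offset":[0,0,0],"spin":0.1407}]}}

```text
time_s: 19.3
ee_pos: [635.0, -92.3, 121.9]
ee_rot: [180.0, -0.0, -171.5]
force: [0.1, -0.1, -6.5]
gripper_width: 56.0
gripper_force: 35.0
```

Emit:
{"name": "arm_command", "arguments": {"motion": [{"offset":[0,0,0],"spin":0.1407},{"offset":[0,0,0],"spin":0.1407},{"offset":[0.0098,-0.0503,0],"spin":0},{"offset":[0.0098,-0.0503,0],"spin":0},{"offset":[0.0098,-0.0503,0],"spin":0}]}}

```text
time_s: 19.92
ee_pos: [586.1, -239.4, 121.9]
ee_rot: [180.0, 0.0, 172.6]
force: [-0.2, -0.4, -6.5]
gripper_width: 56.1
gripper_force: 35.0
```

Emit:
{"name": "arm_command", "arguments": {"motion": [{"offset":[0.0098,-0.0503,0],"spin":0},{"offset":[0.0098,-0.0503,0],"spin":0},{"offset":[0.0098,-0.0503,0],"spin":0},{"offset":[0,0,0],"spin":0},{"offset":[0,0,0],"spin":0}]}}

```text
time_s: 20.55
ee_pos: [537.7, -383.8, 121.6]
ee_rot: [179.9, -0.0, 172.6]
force: [0.5, 0.3, -5.9]
gripper_width: 55.6
gripper_force: 35.0
```

```bash
python3 - <<'E'
from h import *
for c in ('top','wrist'):
    im,d=env.grab_frame(c);cv2.imwrite(f'pics/{c}2.png',im)
s=env.state();print(s['ee_pos'],s['ee_rot'],s['force'],s['gripper_width'])
E
python3 -c "
import cv2,numpy as np
a=cv2.imread('pics/top2.png')[120:300,200:500];b=cv2.imread('pics/wrist2.png')
cv2.imwrite('pics/v2.png',np.vstack([cv2.resize(a,(500,300)),cv2.resize(b,(500,300))]))"
```

```text
[ 538.30767631 -382.96785651  121.74151452] [ 1.79953173e+02 -2.09426903e-02  1.72663208e+02] [ 0.37460839  0.20151127 -5.48420564] 55.76053841277445
```

View pics/v2.png

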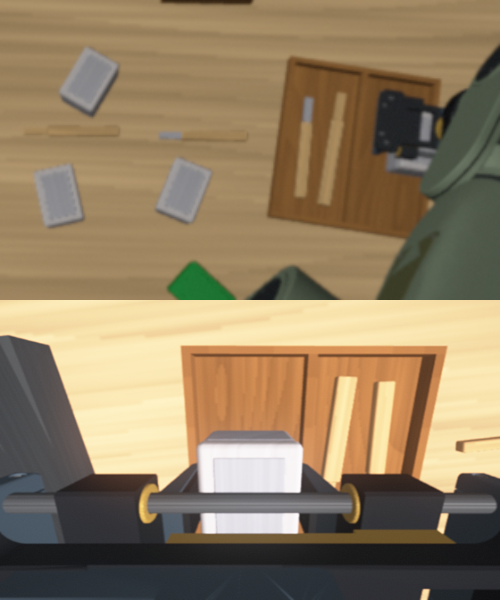

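The wrist view shows the tin centred at column ~249, between the bay walls at 193 and 305, and square to the tray. The top view shows the three empties and the tools undisturbed. I lower it gently.

Emit:
{"name": "arm_command", "arguments": {"motion": [{"offset":[0,0,0.03],"spin":0},{"offset":[0,0,0.025],"spin":0},{"offset":[0,0,0.01],"spin":0},{"offset":[0,0,0],"spin":0},{"offset":[0,0,0],"spin":0}]}}

```text
time_s: 21.28
ee_pos: [539.0, -384.4, 58.2]
ee_rot: [-179.9, 0.1, 172.6]
force: [0.8, -0.5, -5.0]
gripper_width: 55.8
gripper_force: 35.0
```

Emit:
{"name": "arm_command", "arguments": {"motion": [{"offset":[0,0,0.004],"spin":0},{"offset":[0,0,0.003],"spin":0},{"offset":[0,0,0.002],"spin":0},{"offset":[0,0,0],"spin":0},{"offset":[0,0,0],"spin":0}]}}

```text
time_s: 21.9
ee_pos: [538.0, -384.1, 48.5]
ee_rot: [-180.0, 0.0, 172.6]
force: [-2.4, 1.2, 0.1]
gripper_width: 56.0
gripper_force: 35.0
```

The weight is off the wrist, so the tin is standing on the bay floor. I release and retreat.

Emit:
{"name": "arm_command", "arguments": {"motion": [{"offset":[0,0,0],"spin":0},{"offset":[0,0,0],"spin":0},{"offset":[0,0,0],"spin":0},{"offset":[0,0,0],"spin":0}], "jaw": 0.078}}

```text
time_s: 22.4
ee_pos: [538.2, -384.2, 48.0]
ee_rot: [-180.0, 0.0, 172.6]
force: [-0.4, -0.3, -0.5]
gripper_width: 77.9
gripper_force: 0.0
```

Emit:
{"name": "arm_command", "arguments": {"motion": [{"offset":[0,0,-0.03],"spin":0},{"offset":[0,0,-0.05],"spin":0},{"offset":[0,0,-0.05],"spin":0},{"offset":[0,0,-0.03],"spin":0},{"offset":[0,0,0],"spin":0}]}}

```text
time_s: 23.02
ee_pos: [539.2, -384.9, 211.0]
ee_rot: [-179.8, 0.3, 172.6]
force: [0.1, 0.7, -0.2]
gripper_width: 78.0
gripper_force: 0.0
```

Emit:
{"name": "arm_command", "arguments": {"motion": [{"offset":[0,0.05,0],"spin":0},{"offset":[0,0.05,0],"spin":0},{"offset":[0,0.05,0],"spin":0},{"offset":[0,0.05,0],"spin":0},{"offset":[0,0,0],"spin":0}]}}

```text
time_s: 23.65
ee_pos: [563.2, -182.4, 206.1]
ee_rot: [179.9, -0.2, 172.9]
force: [0.1, -0.1, 0.1]
gripper_width: 78.1
gripper_force: 0.0
```

```bash
python3 - <<'E'
from h import *
im,d=env.grab_frame('top');cv2.imwrite('pics/top3.png',im)
s=env.state();print(s['ee_pos'],s['force'],s['time_s'])
E
```

```text
[ 563.24101485 -184.36672101  206.38240994] [ 0.23670841 -1.38215244 -0.12319107] 23.7
```

View pics/top3.png

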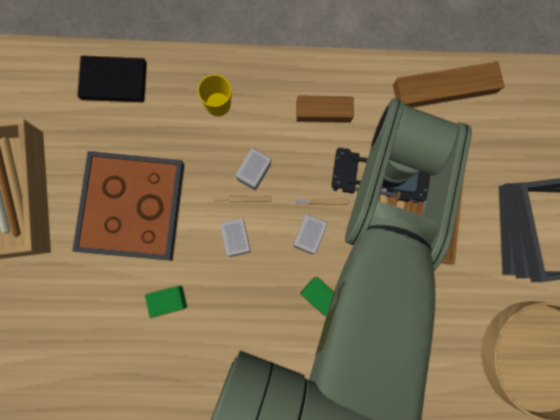

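The arm hides the tray, while the empties are at (254,168), (235,237) and (310,234) as before. I move aside for a clear look.

Emit:
{"name": "arm_command", "arguments": {"motion": [{"offset":[0,0.055,0],"spin":0},{"offset":[0,0.055,0],"spin":0},{"offset":[0,0.055,0],"spin":0},{"offset":[0,0.055,0],"spin":0},{"offset":[0,0.03,0],"spin":0}]}}

```text
time_s: 24.32
ee_pos: [596.1, 63.1, 206.7]
ee_rot: [-180.0, -0.1, 172.6]
force: [0.3, -0.4, 1.0]
gripper_width: 78.0
gripper_force: 0.0
```

```bash
python3 - <<'E'
from h import *
im,d=env.grab_frame('top');cv2.imwrite('pics/top4.png',im)
m=env.camera_model('top');R=RR(m);e=np.array(m['eye'])
rays=np.array([[ray(m,(u,v)) for u in range(350,480)] for v in range(130,280)])
P=e+(rays*d[130:280,350:480,None])@R.T; k=(P[...,2]>56)&(P[...,2]<80)
print(P[k].mean(0),cv2.minAreaRect(P[k][:,:2].astype(np.float32)))
E
```

```text
[ 537.22005845 -381.16908066   67.409921  ] ((537.972900390625, -383.1232604980469), (58.75848388671875, 80.50850677490234), 82.73571014404297)
```

View pics/top4.png

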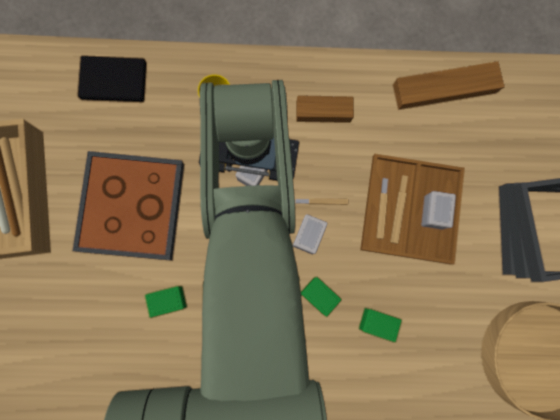

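The tin stands upright in the empty bay at (439,210), with its top at 67–68 mm, and the sticks are untouched.

```bash
python3 -c "
from workcell import env
print(env.job_done())"
```

```text
the job is handed in; nothing more can be done
None
```

The full tin, the one that stood at about (635, -92) mm and pulled about 5 N when lifted (the others about 1.3 N), now stands upright in the empty tray bay; the three empties were set back where they stood, nothing else was seen to move, and the job was handed in at about 24 s.

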